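# Tip the hexagon nuts out of the kit tray

## Robot

A 7-joint arm with a two-finger parallel gripper is mounted at the origin on the work surface. World frame = base frame: x ahead of the robot, y to its left, z up, the work surface at z = 0. Lengths are in m, angles in rad, forces in N, time in s.
With the tool pointing down it reaches from about 0.35 to 0.9 m from the base axis. Payload 8.1 kg.
Tool frame: the origin (TCP) lies midway between the tips of the shut fingers; the grasp point (between the pads) lies 19 mm behind it (arm.grip_depth is the distance from the TCP to the grasp point, in m); z points along the fingers, y is the direction in which the jaws open and shut (so a half turn about z gives the same grasp; the last joint's range is limited). The gripper opens to 85 mm and grips with 20 to 120 N. Pads are 22 mm wide; open, the fingers measure 114 mm over their backs; the gripper's body (76 mm by 85 mm) begins 54 mm behind the grasp point. The pads swing forward as they close: fully open they stand 13 mm farther back than shut.
Start: joints at [-1.224, 0.434, 0.025, 1.573, -0.012, 1.134, -0.075], TCP at [0.272, 0.563, 0.231] pointing down, gripper open.
Joint ranges: [-2.62, 2.62], [-0.44, 2.09], [-1.27, 1.32], [0.08, 2.57], [-1.32, 4.46], [0.12, 2], [-2.74, 2.74]. Speed limits (rad/s): [2.22, 2.22, 3.01, 3.01, 3.14, 3.14, 3.14].

## Interface

Orientations are given as a unit quaternion [x, y, z, w].
In Python, from plant import arm gives the robot as it stands.
- The arm moves only by the tool jog_arm, never from a script. Its argument "commands" is a list of rows, each a list of 2 entries, a list of its own where there are three numbers: the shift along the tool's x, y, z in m, then the turn about the tool's z in degrees. In form: [[[tx, ty, tz], roll], ...]. A call has exactly 8 rows; each row is the pose to reach, as a shift and turn from the pose commanded when the call began, along the tool's axes at that moment; what a row does not reach only later rows make up. A row lasts 1/12 s, in which the tool goes at most 41.7 mm and 7.16 degrees, less where a joint would pass 70% of its speed; a pose out of reach is approached as far as the arm can. A call with a gripper value outside its range is refused whole. "hand" is the opening, from -1 (shut) to 1 (fully open), set as the call begins (left out, the last holds). The fingers move at their own pace and stop on an object; "force" is the grip in N (left out, the last holds). Time passes only in rows, so rows that repeat a pose let the fingers close, or fill a call up. It gives the time, the measured TCP pose, the force and the opening at its end, in the units of the state.
- arm.read_state(): the state, without advancing time (a new reading comes with each control period).
- arm.camera(name): name is "scene" or "top" or "wrist"; returns a dict with "color" (420x560x3 uint8, blue, green, red), "fx", "fy", "cx", "cy" (pixels), "pose" (4x4, takes a point from camera to world coordinates); the wrist camera has in their place "T_tool_cam" (4x4, takes a point from camera to tool coordinates, whose origin is the TCP and whose axes are the flange's). Camera axes: x right, y down, z forward; pixel columns grow to the right and rows downward; lengths in m; the calibration is good to about 2 mm. The wrist camera is an equidistant fisheye: a pixel r from the principal point sees the ray r / f radians off the axis. A picture is of the moment at which its call begins: read the wrist's pose just before it. There is no depth.
- arm.close_job(): hands the job in, once; it reports no verdict.
The state is a dict: "time": time; "joint_pos": joint angles; "dq": joint speeds; "joint_torque": joint torques, N m; "ee_pos": TCP position; "ee_rot": TCP orientation; "wrist_force": force on the tool from outside, world axes, zero at the start; "torque": the same for the moment, N m; "finger_gap": opening from 0.0 (shut) to 1.0 (fully open).
Only numpy, scipy, OpenCV 4.12 (cv2) and the standard library are available. Lean on these libraries where they do the work, as an engineer would, in place of code of your own. Each camera call takes 0.05 s, during which the arm holds its last target. There are 200 camera calls.

## Task

Lift the divided kit tray by its fin and tip it on the right corner over the steel catch bin, so that only the two hexagon nuts slide out through their bay's corner gap into the bin and every other part stays in the tray. Then set the tray down again level and square on its rubber mat and let go. Do not touch the small parts with the gripper, and leave the other things on the plate where they are.

Things in the scene. Friction and masses are not known exactly. Their poses are not given: they have to be found in the camera images.
- tray_grip (a point): Upright aluminium fin in the middle of the kit tray, to hold it by: 46 mm long (along the tray's x), 14 mm thick (along y), its top 82 mm above the tray's underside. This point lies on the fin's centre line, 62 mm above the tray's underside (20 mm below the fin's top); x and y run along the tray's sides, z up. Tray with its parts: about 0.5 kg.
- tray_base (a point): White plastic kit tray, 153 mm square, floor 3 mm thick; point at the centre of its underside, axes as the fin's. Walls and cross-shaped divider, 25 mm high, 3 mm thick, make four 72 mm square bays, one per quarter, two like parts in each. At every outer corner the wall is missing for 36 mm along both sides (rim gap, no sill). It starts level on the mat.
- tray_gap (a point): Outer corner of the tray's +x +y bay, on the underside, 76.5 mm from the tray's centre along x and along y; the other three corners are alike. Which kind of part lies in which bay changes. Parts start to slide on the tray at about 15 to 20 degrees of tip; where they rub along a wall too, they need up to 45 degrees.
- mat: Black rubber mat 180 x 180 x 4 mm, fixed to the plate, the tray's place; origin at the centre of its underside, x and y along its sides.
- bin: Square open sheet-steel catch bin, 160 x 160 mm outside, 60 mm high, walls and floor about 4 mm, fixed to the plate; origin at the centre of its underside, x and y along its sides. It stands to the left or the right of the mat.
- nut1_c (a point): Brass hexagon nut, 20 mm across flats, 23 mm across corners, 12 mm high, with a dark 12 mm hole; point at its centre, 6 mm above its underside. About 25 g. Both nuts lie in the same bay of the tray.
- nut2_c (a point): Brass hexagon nut, 20 mm across flats, 23 mm across corners, 12 mm high, with a dark 12 mm hole; point at its centre, 6 mm above its underside. About 25 g. Both nuts lie in the same bay of the tray.
- plug1_c (a point): Round brass plug, disc 16 mm diameter, 10 mm high, no hole; point at its centre, 5 mm above its underside. About 25 g. In the tray, to stay there.
- plug2_c (a point): Round brass plug, disc 16 mm diameter, 10 mm high, no hole; point at its centre, 5 mm above its underside. About 25 g. In the tray, to stay there.
- key1_c (a point): Brass key bar 34 x 10 x 10 mm, lying flat, long along its y; point at its centre, 5 mm above its underside. About 25 g. In the tray, to stay there.
- key2_c (a point): Brass key bar 34 x 10 x 10 mm, lying flat, long along its y; point at its centre, 5 mm above its underside. About 25 g. In the tray, to stay there.
- square1_c (a point): Square brass plate 20 x 20 x 6 mm; point at its centre, 3 mm above its underside. About 25 g. In the tray, to stay there.
- square2_c (a point): Square brass plate 20 x 20 x 6 mm; point at its centre, 3 mm above its underside. About 25 g. In the tray, to stay there.
- gauge: Pressure gauge lying face up, steel, 60 mm diameter, 25 mm high, brass stub; origin under its centre. Bystander.
- handwheel: Loose red plastic valve handwheel, 58 mm across, 23 mm high; origin under its centre. Bystander.
- wrench: Steel wrench lying flat, along its x; origin under its middle. Bystander.
- tee: White plastic pipe tee, 75 x 53 x 26 mm; origin under its middle. Bystander.
- valve_body: Brass valve body 30 x 60 mm, 48 mm high; origin under its centre. Bystander.
Mind the look-alikes: they are no part of the job. What is shaped like the bin but pink is not meant.

How it is judged:
By the outcome, as a careful person would: the job done as asked, in the order asked, and still so for the second after the job is handed in, with the robot touching nothing.
It also fails if it takes over 64 s, if anything falls off the work surface, if the arm or the gripper's body presses on something with over 40 N, if the wrist force passes 120 N, or if a joint passes its speed limit or range.

## Working session

There is one attempt and no reset: what is moved stays moved. The work goes in short steps, Python scripts to look and compute and a tool call to move; the robot and the scene stay as the last step left them, time stands still between calls to the robot, and variables do not carry over. Pictures are saved under pics/ and viewed, about 8 in all and at most 12, crops included, and the job is handed in when it is done.

Besides the shell and the picture viewer there is one more tool, called after ">>>" as name([rows], argument=value, ...), one row to a line, values as JSON. jog_arm: Moves the arm, as the interface text tells. Its arguments: {"type":"object","properties":{"commands":{"type":"array","items":{"type":"array"}},"hand":{"type":"number"},"force":{"type":"number"}},"required":["commands"]}

```bash
ls; mkdir -p pics
python3 - <<'E'
from plant import arm
import cv2,numpy as np
s=arm.read_state()
for k in s: print(k,np.round(s[k],4))
print([n for n in dir(arm) if n[0]!='_'])
for n in("top","scene"):
    c=arm.camera(n); cv2.imwrite(f"pics/{n}0.png",c["color"]); print(n,c["fx"],c["cx"],c["cy"],np.round(c["pose"],4).tolist())
E
```

```text
pics
time 0.0
joint_pos [-1.2236  0.4352  0.025   1.5741 -0.0116  1.134  -0.0751]
dq [-0.0013 -0.0001 -0.0001  0.0018 -0.0002 -0.0002 -0.0005]
joint_torque [-5.00000e-04 -6.70465e+01  1.02460e+00 -3.16224e+01  1.55000e-02
  1.23000e-02 -0.00000e+00]
ee_pos [0.2716 0.5624 0.2305]
ee_rot [ 2.231e-01  9.748e-01 -8.000e-04 -1.000e-04]
wrist_force [-0.141  -0.5435 -0.7531]
torque [ 0.0356 -0.0574  0.0218]
finger_gap 0.9984
['PlanningError', 'camera', 'close_job', 'grip_depth', 'read_state']
top 475.55827792311896 284.7760063310243 210.32957126800983 [[-0.0249, -0.9843, 0.1746, 0.3153], [-0.9997, 0.0244, -0.0052, 0.0137], [0.0008, -0.1747, -0.9846, 1.2943], [0.0, 0.0, 0.0, 1.0]]
scene 530.9596102544432 284.3916758929917 198.39491480120543 [[-0.0643, 0.7132, -0.698, 1.6466], [0.9979, 0.0387, -0.0524, 0.0892], [-0.0104, -0.6999, -0.7142, 1.23], [0.0, 0.0, 0.0, 1.0]]
```

View pics/top0.png

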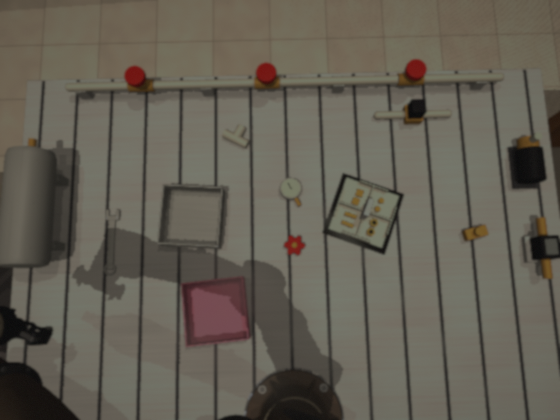

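```bash
cat > h.py <<'E'
from plant import arm
import cv2,numpy as np
from scipy.spatial.transform import Rotation as R
def ray(c,u,v,z):
    P=c["pose"];d=P[:3,:3]@[(u-c["cx"])/c["fx"],(v-c["cy"])/c["fy"],1]
    return P[:3,3]+d*(z-P[2,3])/d[2]
def proj(c,p):
    P=c["pose"];q=P[:3,:3].T@(np.asarray(p)-P[:3,3]);return c["fx"]*q[0]/q[2]+c["cx"],c["fy"]*q[1]/q[2]+c["cy"]
E
python3 - <<'E'
from h import *
c=arm.camera("top");s=arm.camera("scene")
im=np.clip(c["color"][160:265,310:420].astype(float)*1.8,0,255).astype('uint8')
a=cv2.resize(im,None,fx=5,fy=5,interpolation=cv2.INTER_CUBIC)
cv2.imwrite("pics/tray.png",a)
for n,(u,v,z) in dict(tray=(364,213,.0),bin=(192,216,.06)).items(): print(n,ray(c,u,v,z))
p=proj(s,ray(c,364,213,0)); print(p)
cv2.imwrite("pics/s.png",s["color"])
E
```

```text
tray [ 0.53196454 -0.21165111  0.        ]
bin [0.5251477  0.25150924 0.06      ]
(np.float64(215.89016769419507), np.float64(215.60585219736714))
```

View pics/tray.png

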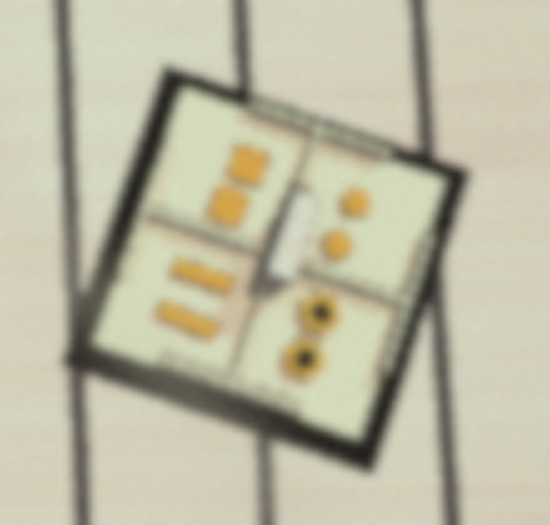

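View pics/s.png

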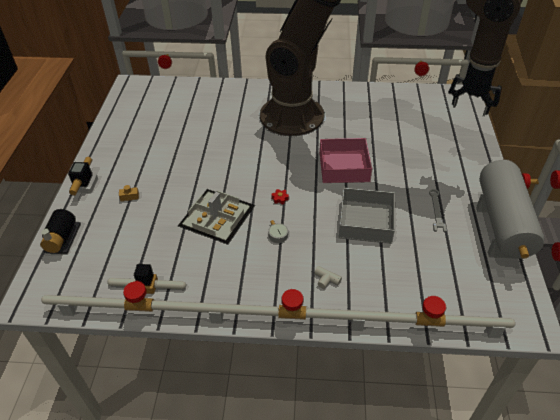

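>>> jog_arm([
  [[0, 0, -0.04], 0],
  [[0, 0, -0.08], 0],
  [[0, 0, -0.12], 0],
  [[0, 0, -0.16], 0],
  [[0, 0, -0.2], 0],
  [[0, 0, -0.24], 0],
  [[0, 0, -0.28], 0],
  [[0, 0, -0.32], 0],
])

```text
time: 0.87
ee_pos: [0.2715, 0.5621, 0.5535]
ee_rot: [0.223, 0.975, 0.0, 0.0]
wrist_force: [0.8, 1.2, 1.1]
finger_gap: 0.998
```

>>> jog_arm([
  [[0, 0, -0.04], 0],
  [[0, 0, -0.08], 0],
  [[0, 0, -0.12], 0],
  [[0, 0, -0.16], 0],
  [[0, 0, -0.2], 0],
  [[0, 0, -0.24], 0],
  [[0, 0, -0.28], 0],
  [[0, 0, -0.32], 0],
])

```text
time: 1.53
ee_pos: [0.24, 0.4874, 0.7242]
ee_rot: [0.243, 0.963, 0.115, 0.013]
wrist_force: [6.2, -5.9, 2.8]
finger_gap: 1.0
```

>>> jog_arm([
  [[0, 0, 0], 0],
  [[0, 0, 0], 0],
  [[0, 0, 0], 0],
  [[0, 0, 0], 0],
  [[0, 0, 0], 0],
  [[0, 0, 0], 0],
  [[0, 0, 0], 0],
  [[0, 0, 0], 0],
])

```text
time: 2.2
ee_pos: [0.2305, 0.4977, 0.7107]
ee_rot: [0.228, 0.968, 0.102, 0.004]
wrist_force: [-0.3, 0.3, 0.4]
finger_gap: 1.001
```

Run:
```python
from h import *
s=arm.read_state()
for k in("time","joint_pos","ee_pos","ee_rot"): print(k,np.round(s[k],4))
print(R.from_quat(s["ee_rot"]).as_matrix().round(3))
```

```text
time 2.2
joint_pos [-1.6093  0.2375  0.6576  0.7423 -0.229   2.002   0.0105]
ee_pos [0.2305 0.4977 0.7107]
ee_rot [0.2282 0.9682 0.1021 0.0044]
[[-0.896  0.441  0.055]
 [ 0.443  0.875  0.196]
 [ 0.038  0.2   -0.979]]
```

>>> jog_arm([
  [[0, 0, 0.03], 0],
  [[0, 0, 0.06], 0],
  [[0, 0, 0.09], 0],
  [[0, 0, 0.12], 0],
  [[0, 0, 0.15], 0],
  [[0, 0, 0.18], 0],
  [[0, 0, 0.21], 0],
  [[0, 0, 0.24], 0],
])

```text
time: 2.87
ee_pos: [0.2432, 0.5447, 0.4747]
ee_rot: [0.228, 0.968, 0.103, 0.004]
wrist_force: [0.7, 1.1, 0.7]
finger_gap: 0.999
```

>>> jog_arm([
  [[0, -0.04, -0.01], 0],
  [[0, -0.08, -0.02], 0],
  [[0, -0.12, -0.02], 0],
  [[0, -0.16, -0.03], 0],
  [[0, -0.2, -0.04], 0],
  [[0, -0.24, -0.05], 0],
  [[0, -0.28, -0.06], 0],
  [[0, -0.32, -0.06], 0],
])

```text
time: 3.53
ee_pos: [0.1082, 0.2704, 0.4779]
ee_rot: [0.224, 0.969, 0.105, 0.003]
wrist_force: [0.1, 0.5, 1.0]
finger_gap: 0.997
```

```bash
cat >> h.py <<'E'
def st():
    s=arm.read_state();M=R.from_quat(s["ee_rot"]).as_matrix();z=M[:,2];p=s["ee_pos"]
    print("t",round(s["time"],2),"p",np.round(p,4),"r",round(np.hypot(p[0],p[1]),3),"az",round(np.degrees(np.arctan2(p[1],p[0])),1),"q",np.round(s["joint_pos"],2),
     "\ntilt",round(np.degrees(np.arccos(-z[2])),2),"tiltaz",round(np.degrees(np.arctan2(z[1],z[0])),1),"y el",round(np.degrees(np.arcsin(M[2,1])),2),"y az",round(np.degrees(np.arctan2(M[1,1],M[0,1])),2),"gap",round(s["finger_gap"],3),"F",np.round(s["wrist_force"],1))
    return s,M
def tool(M,v): return (M.T@np.asarray(v)).round(4)
E
python3 -c "
from h import *
s,M=st()
for L in [(1,0,0),(0,1,0),(0,0,1)]: print(tool(M,L))"
```

```text
t 3.53 p [0.1082 0.2704 0.4779] r 0.291 az 68.2 q [-1.71 -0.43  0.15  1.86  0.11  1.5  -0.44] 
tilt 12.03 tiltaz 75.5 y el 11.78 y az 63.66 gap 0.997 F [0.1 0.5 1. ]
[-0.8992  0.4344  0.0523]
[0.4356 0.8773 0.2017]
[ 0.0418  0.2041 -0.9781]
```

>>> jog_arm([
  [[0, -0.015, 0.015], 0],
  [[0, -0.03, 0.03], 0],
  [[0, -0.04, 0.05], 0],
  [[-0.01, -0.055, 0.065], 0],
  [[-0.01, -0.07, 0.08], 0],
  [[-0.01, -0.08, 0.1], 0],
  [[-0.01, -0.095, 0.115], 0],
  [[-0.01, -0.11, 0.13], 0],
])

```text
time: 4.2
ee_pos: [0.1029, 0.2286, 0.3484]
ee_rot: [0.247, 0.964, 0.094, 0.004]
wrist_force: [2.5, -1.8, -0.2]
finger_gap: 1.0
```

```bash
python3 -c "
from h import *
s,M=st()
for L in [(1,0,0),(0,1,0),(0,0,1)]: print(tool(M,L))"
```

```text
t 4.2 p [0.1029 0.2286 0.3484] r 0.251 az 65.8 q [-0.89 -0.44 -0.26  2.16 -0.14  1.22 -0.03] 
tilt 10.77 tiltaz 72.9 y el 10.54 y az 61.03 gap 1.0 F [ 2.5 -1.8 -0.2]
[-0.8776  0.4762  0.055 ]
[0.4778 0.8601 0.1785]
[ 0.0377  0.183  -0.9824]
```

>>> jog_arm([
  [[0, -0.005, 0.025], 0],
  [[0, -0.01, 0.05], 0],
  [[0, -0.015, 0.075], 0],
  [[0, -0.02, 0.1], 0],
  [[0, -0.025, 0.125], 0],
  [[0, -0.03, 0.15], 0],
  [[0, -0.035, 0.175], 0],
  [[0, -0.04, 0.2], 0],
])

```text
time: 4.87
ee_pos: [0.0852, 0.2362, 0.147]
ee_rot: [0.227, 0.969, 0.096, 0.001]
wrist_force: [-2.3, -32.9, -56.1]
finger_gap: 0.999
```

```bash
python3 -c "
from h import *
s,M=st()
for L in [(1,0,0),(0,1,0),(0,0,1)]: print(tool(M,L))"
```

```text
t 4.87 p [0.0852 0.2362 0.147 ] r 0.251 az 70.2 q [-0.9  -0.19 -0.46  2.57 -0.15  0.55 -0.13] 
tilt 11.01 tiltaz 76.5 y el 10.73 y az 63.36 gap 0.999 F [ -2.3 -32.9 -56.1]
[-0.8966  0.4405  0.0446]
[0.4407 0.8782 0.1858]
[ 0.0427  0.1862 -0.9816]
```

>>> jog_arm([
  [[0, 0.02, 0], 0],
  [[0, 0.04, 0], 0],
  [[0, 0.06, 0], 0],
  [[0, 0.08, 0], 0],
  [[0.01, 0.1, 0], 0],
  [[0.01, 0.1, 0], 0],
  [[0.01, 0.1, 0], 0],
  [[0.01, 0.1, 0], 0],
])

```text
time: 5.53
ee_pos: [0.1204, 0.3274, 0.166]
ee_rot: [0.228, 0.969, 0.095, 0.0]
wrist_force: [0.4, 0.5, -0.4]
finger_gap: 0.999
```

```bash
python3 -c "
from h import *
s,M=st()
c=arm.camera('scene');cv2.imwrite('pics/s2.png',cv2.convertScaleAbs(c['color'][0:300,100:500],alpha=1.6))"
```

```text
t 5.53 p [0.1204 0.3274 0.166 ] r 0.349 az 69.8 q [-0.87 -0.01 -0.49  2.38 -0.    0.59 -0.25] 
tilt 10.9 tiltaz 76.5 y el 10.62 y az 63.32 gap 0.999 F [ 0.4  0.5 -0.4]
```

View pics/s2.png

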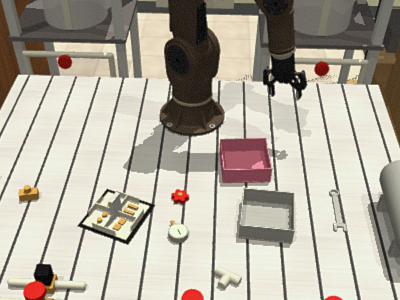

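Run:
```python
from h import *
c=arm.camera("scene")
for n,(u,v) in dict(edge=(290,80),rackfront=(175,40),rail=(165,62),rackback=(175,20),rackR=(410,45),basec=(292,112)).items():
    print(n,[ray(c,u,v,z).round(2).tolist() for z in(-.4,0,.3,.6)])
w=arm.camera("wrist");print(w["T_tool_cam"].round(3).tolist(),w["fx"],w["cx"],w["cy"])
cv2.imwrite("pics/w.png",w["color"])
# kinematic check: fit planar L's
```

```text
edge [[-0.86, -0.06, -0.4], [-0.24, -0.02, 0.0], [0.22, 0.01, 0.3], [0.68, 0.03, 0.6]]
rackfront [[-1.26, -0.78, -0.4], [-0.55, -0.57, 0.0], [-0.01, -0.41, 0.3], [0.52, -0.25, 0.6]]
rail [[-1.01, -0.79, -0.4], [-0.36, -0.57, 0.0], [0.13, -0.41, 0.3], [0.62, -0.25, 0.6]]
rackback [[-1.51, -0.84, -0.4], [-0.74, -0.61, 0.0], [-0.16, -0.44, 0.3], [0.43, -0.27, 0.6]]
rackR [[-1.27, 0.64, -0.4], [-0.55, 0.5, 0.0], [-0.02, 0.4, 0.3], [0.52, 0.3, 0.6]]
basec [[-0.57, -0.03, -0.4], [-0.02, -0.0, 0.0], [0.38, 0.02, 0.3], [0.79, 0.04, 0.6]]
[[0.001, -0.961, -0.275, 0.07], [1.0, 0.0, 0.002, 0.002], [-0.002, -0.275, 0.961, -0.143], [0.0, 0.0, 0.0, 1.0]] 325.19226210127806 277.53339400720495 213.65029115223257
```

View pics/w.png

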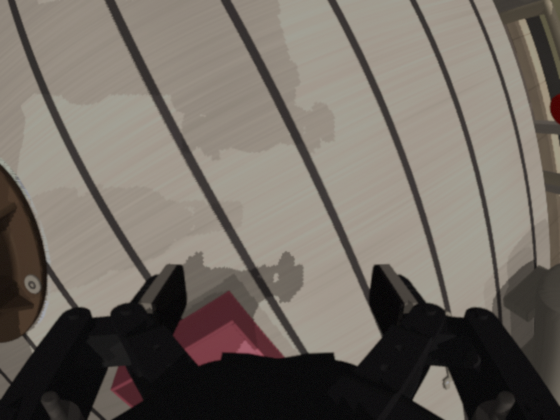

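Run:
```python
from h import *
s,M=st()
P=[s["ee_pos"],[.25,.42,.42],[.42,.20,.5],[.46,-.10,.5],[.3,-.36,.5],[.0,-.46,.5],[-.12,-.46,.55]]
for a,b in zip(P,P[1:]): d=np.subtract(b,a);print(b,np.linalg.norm(d).round(3),tool(M,d))
```

```text
t 5.68 p [0.1205 0.3272 0.1662] r 0.349 az 69.8 q [-0.87 -0.02 -0.49  2.38 -0.    0.59 -0.25] 
tilt 10.92 tiltaz 76.3 y el 10.65 y az 63.31 gap 1.001 F [ 0.  -0.  -0.1]
[0.25, 0.42, 0.42] 0.3 [-0.0644  0.1855 -0.2264]
[0.42, 0.2, 0.5] 0.289 [-0.2462 -0.1033 -0.1115]
[0.46, -0.1, 0.5] 0.303 [-0.1684 -0.2458 -0.0535]
[0.3, -0.36, 0.5] 0.305 [ 0.0285 -0.2989 -0.055 ]
[0.0, -0.46, 0.5] 0.316 [ 0.2247 -0.2202 -0.0318]
[-0.12, -0.46, 0.55] 0.13 [ 0.1096 -0.0437 -0.0545]
```

>>> jog_arm([
  [[-0.008, 0.023, -0.028], 0],
  [[-0.016, 0.046, -0.057], 0],
  [[-0.024, 0.07, -0.085], 0],
  [[-0.032, 0.093, -0.113], 0],
  [[-0.04, 0.116, -0.142], 0],
  [[-0.048, 0.14, -0.17], 0],
  [[-0.056, 0.162, -0.2], 0],
  [[-0.064, 0.186, -0.226], 0],
])

```text
time: 6.35
ee_pos: [0.2505, 0.421, 0.4222]
ee_rot: [0.228, 0.969, 0.096, 0.001]
wrist_force: [-0.3, 0.7, 0.0]
finger_gap: 0.998
```

>>> jog_arm([
  [[-0.031, -0.013, -0.014], 0],
  [[-0.062, -0.026, -0.028], 0],
  [[-0.092, -0.039, -0.042], 0],
  [[-0.123, -0.052, -0.056], 0],
  [[-0.154, -0.065, -0.07], 0],
  [[-0.185, -0.077, -0.084], 0],
  [[-0.215, -0.09, -0.098], 0],
  [[-0.246, -0.103, -0.111], 0],
])

```text
time: 7.02
ee_pos: [0.4201, 0.2001, 0.5002]
ee_rot: [0.228, 0.969, 0.096, 0.001]
wrist_force: [0.8, 0.9, 0.6]
finger_gap: 1.002
```

>>> jog_arm([
  [[-0.021, -0.031, -0.007], 0],
  [[-0.042, -0.061, -0.013], 0],
  [[-0.063, -0.092, -0.02], 0],
  [[-0.084, -0.123, -0.027], 0],
  [[-0.105, -0.154, -0.033], 0],
  [[-0.126, -0.184, -0.04], 0],
  [[-0.147, -0.215, -0.047], 0],
  [[-0.168, -0.246, -0.054], 0],
])

```text
time: 7.68
ee_pos: [0.4588, -0.1, 0.4999]
ee_rot: [0.228, 0.969, 0.096, 0.001]
wrist_force: [1.2, -0.5, 0.6]
finger_gap: 0.997
```

Run:
```python
from h import *
s,M=st()
P=[s["ee_pos"],[.3,-.36,.5],[.0,-.46,.5],[-.12,-.46,.55]]
for a,b in zip(P,P[1:]): d=np.subtract(b,a);print(b,np.linalg.norm(d).round(3),tool(M,d))
```

```text
t 7.68 p [ 0.4588 -0.1     0.4999] r 0.47 az -12.3 q [-0.12  0.06  0.41  1.45 -0.22  1.65  1.38] 
tilt 11.01 tiltaz 76.3 y el 10.74 y az 63.34 gap 0.997 F [ 1.2 -0.5  0.6]
[0.3, -0.36, 0.5] 0.305 [ 0.0277 -0.2983 -0.0555]
[0.0, -0.46, 0.5] 0.316 [ 0.2248 -0.2201 -0.0321]
[-0.12, -0.46, 0.55] 0.13 [ 0.1097 -0.0436 -0.0545]
```

>>> jog_arm([
  [[0.003, -0.037, -0.007], 7],
  [[0.007, -0.075, -0.014], 14],
  [[0.01, -0.112, -0.021], 21],
  [[0.014, -0.149, -0.028], 28],
  [[0.017, -0.186, -0.035], 35],
  [[0.021, -0.224, -0.042], 42],
  [[0.024, -0.261, -0.049], 49],
  [[0.028, -0.298, -0.056], 56],
])

```text
time: 8.35
ee_pos: [0.2988, -0.3587, 0.5008]
ee_rot: [0.658, 0.747, 0.085, -0.044]
wrist_force: [0.8, 0.3, -0.7]
finger_gap: 1.001
```

Run:
```python
from h import *
s,M=st()
P=[s["ee_pos"],[.0,-.46,.5],[-.12,-.46,.55]]
for a,b in zip(P,P[1:]): d=np.subtract(b,a);print(b,np.linalg.norm(d).round(3),tool(M,d))
```

```text
t 8.35 p [ 0.2988 -0.3587  0.5008] r 0.467 az -50.2 q [ 0.26  0.15  0.77  1.38 -0.24  1.78  1.12] 
tilt 11.02 tiltaz 76.1 y el 3.95 y az 6.88 gap 1.001 F [ 0.8  0.3 -0.7]
[0.0, -0.46, 0.5] 0.316 [-0.0601 -0.3081 -0.0317]
[-0.12, -0.46, 0.55] 0.13 [ 0.0245 -0.1154 -0.0546]
```

>>> jog_arm([
  [[-0.008, -0.038, 0.0], 4],
  [[-0.015, -0.077, 0.0], 8],
  [[-0.023, -0.115, 0.0], 12],
  [[-0.03, -0.154, 0.0], 16],
  [[-0.038, -0.19, 0.0], 20],
  [[-0.045, -0.23, 0.0], 24],
  [[-0.053, -0.27, 0.0], 28],
  [[-0.06, -0.308, 0.0], 28],
])

```text
time: 9.02
ee_pos: [0.0017, -0.4544, 0.4688]
ee_rot: [0.819, 0.566, 0.072, -0.063]
wrist_force: [0.5, -0.8, 0.1]
finger_gap: 0.999
```

Run:
```python
from h import *
s,M=st()
P=[s["ee_pos"],[-.10,-.42,.45],[-.10,-.42,.75]]
for a,b in zip(P,P[1:]): d=np.subtract(b,a);print(b,np.linalg.norm(d).round(3),tool(M,d))
```

```text
t 9.02 p [ 0.0017 -0.4544  0.4688] r 0.454 az -89.8 q [ 0.7   0.21  1.03  1.45 -0.2   1.78  1.36] 
tilt 10.98 tiltaz 75.9 y el -1.26 y az -20.56 gap 0.999 F [ 0.5 -0.8  0.1]
[-0.1, -0.42, 0.45] 0.109 [-0.0074 -0.1068  0.0201]
[-0.1, -0.42, 0.75] 0.3 [ 0.0568 -0.0066 -0.2945]
```

>>> jog_arm([
  [[0, -0.035, -0.02], 0],
  [[0, -0.07, -0.04], 0],
  [[0, -0.107, -0.06], 0],
  [[0.01, -0.107, -0.1], 0],
  [[0.02, -0.108, -0.14], 0],
  [[0.03, -0.109, -0.18], 0],
  [[0.035, -0.11, -0.22], 0],
  [[0.04, -0.11, -0.26], 0],
])

```text
time: 9.68
ee_pos: [-0.0959, -0.4167, 0.5861]
ee_rot: [0.82, 0.568, 0.055, -0.047]
wrist_force: [-0.6, 0.1, -0.4]
finger_gap: 0.997
```

Run:
```python
from h import *
s,M=st()
print(tool(M,[0,0,.3]))
```

```text
t 9.68 p [-0.0959 -0.4167  0.5861] r 0.428 az -103.0 q [ 1.15  0.11  0.65  1.2  -0.08  2.    1.42] 
tilt 8.34 tiltaz 75.1 y el -0.81 y az -20.47 gap 0.997 F [-0.6  0.1 -0.4]
[ 0.0433 -0.0043 -0.2968]
```

>>> jog_arm([
  [[0, 0, -0.04], 0],
  [[0.01, 0, -0.08], 0],
  [[0.02, 0, -0.12], 0],
  [[0.02, 0, -0.16], 0],
  [[0.03, 0, -0.2], 0],
  [[0.03, 0, -0.24], 0],
  [[0.04, 0, -0.28], 0],
  [[0.04, 0, -0.32], 0],
])

```text
time: 10.35
ee_pos: [-0.0887, -0.4106, 0.6026]
ee_rot: [0.82, 0.57, 0.04, -0.034]
wrist_force: [-1.1, 1.3, 0.4]
finger_gap: 1.001
```

Run:
```python
from h import *
s,M=st()
print(tool(M,[0,0,.3]),tool(M,[-.03,-.3,0]))
```

```text
t 10.35 p [-0.0887 -0.4106  0.6026] r 0.42 az -102.2 q [ 0.95  0.07  0.83  1.2  -0.06  2.    1.4 ] 
tilt 6.01 tiltaz 74.6 y el -0.53 y az -20.43 gap 1.001 F [-1.1  1.3  0.4]
[ 0.0313 -0.0028 -0.2984] [-0.2899  0.0766 -0.0311]
```

>>> jog_arm([
  [[-0.02, 0, -0.035], 0],
  [[-0.04, 0, -0.07], 0],
  [[-0.06, 0, -0.105], 0],
  [[-0.08, 0, -0.14], 0],
  [[-0.1, 0, -0.175], 0],
  [[-0.12, 0, -0.21], 0],
  [[-0.14, 0, -0.245], 0],
  [[-0.16, 0, -0.28], 0],
])

```text
time: 11.02
ee_pos: [-0.1213, -0.4931, 0.6073]
ee_rot: [0.821, 0.57, 0.023, -0.018]
wrist_force: [0.9, -0.5, -0.4]
finger_gap: 1.0
```

Run:
```python
from h import *
s,M=st()
```

```text
t 11.02 p [-0.1213 -0.4931  0.6073] r 0.508 az -103.8 q [ 1.43  0.23  0.42  0.99 -0.1   2.    1.45] 
tilt 3.33 tiltaz 72.9 y el -0.2 y az -20.49 gap 1.0 F [ 0.9 -0.5 -0.4]
```

>>> jog_arm([
  [[-0.1, 0, -1], 0],
  [[-0.1, 0, -1], 0],
  [[-0.1, 0, -1], 0],
  [[-0.1, 0, -1], 0],
  [[-0.1, 0, -1], 0],
  [[-0.1, 0, -1], 0],
  [[-0.1, 0, -1], 0],
  [[-0.1, 0, -1], 0],
])

```text
time: 11.68
ee_pos: [-0.1225, -0.4861, 0.6295]
ee_rot: [0.821, 0.57, 0.005, -0.002]
wrist_force: [0.0, 0.0, -0.4]
finger_gap: 0.999
```

Run:
```python
from h import *
s,M=st()
```

```text
t 11.68 p [-0.1225 -0.4861  0.6295] r 0.501 az -104.1 q [ 1.39  0.2   0.47  0.97 -0.1   2.    1.45] 
tilt 0.58 tiltaz 55.9 y el 0.14 y az -20.45 gap 0.999 F [ 0.   0.  -0.4]
```

```bash
cat > fit.py <<'E'
from h import *
from scipy.optimize import minimize
from scipy.ndimage import map_coordinates
def fitmat(cams,x0):
    t=np.linspace(-1,1,41)
    def ring(h): return np.r_[np.c_[t*h,0*t+h],np.c_[t*h,0*t-h],np.c_[0*t+h,t*h],np.c_[0*t-h,t*h]]
    def samp(c,x,h):
        a=x[2];P=ring(h)@np.array([[np.cos(a),np.sin(a)],[-np.sin(a),np.cos(a)]])+x[:2]
        Q=np.c_[P,np.full(len(P),.004)];T=c["pose"];q=(Q-T[:3,3])@T[:3,:3]
        g=c["g"];return map_coordinates(g,[c["fy"]*q[:,1]/q[:,2]+c["cy"],c["fx"]*q[:,0]/q[:,2]+c["cx"]],order=1,mode='nearest')
    def f(x): return sum(np.minimum(samp(c,x,.0935),90).mean()*-1+np.minimum(samp(c,x,.0865),90).mean() for c in cams)
    for c in cams: c["g"]=cv2.cvtColor(c["color"],cv2.COLOR_BGR2GRAY).astype(float)
    best=min((minimize(f,np.add(x0,[dx,dy,da]),method="Nelder-Mead",options=dict(initial_simplex=np.add(x0,[dx,dy,da])+np.array([[0,0,0],[.006,0,0],[0,.006,0],[0,0,.05]]))) for dx in(-.006,0,.006) for dy in(-.006,0,.006) for da in(-.05,.05)),key=lambda r:r.fun)
    return best.x,best.fun
E
python3 - <<'E'
from fit import *
t=arm.camera("top");s=arm.camera("scene")
for cams in([t],[s],[t,s]):
    x,f=fitmat(cams,[.535,-.213,np.radians(158.8-180)]);print(x.round(4),np.degrees(x[2]).round(2),round(f,1))
# crop pixel features (tray.png 5x, offset 310,160)
off=lambda u,v,z:ray(t,(u+.5)/5-.5+310,(v+.5)/5-.5+160,z)
th=x[2]+np.pi
e1=np.array([np.cos(th),np.sin(th)]);e2=np.array([-np.sin(th),np.cos(th)])
print("e1",e1,"e2",e2)
for n,(u,v,z) in dict(fina=(304,195,.086),finb=(277,278,.086),nutA=(320,312,.019),nutB=(302,359,.019),plugA=(355,204,.017),plugB=(337,245,.017),keyA=(202,276,.017),keyB=(188,320,.017),sqA=(248,165,.013),sqB=(227,207,.013)).items():
    p=off(u,v,z)[:2]-x[:2];print(n,(off(u,v,z)[:2]).round(4),"e1,e2 mm",(1000*np.array([p@e1,p@e2])).round(1))
E
```

```text
[ 0.5327 -0.2088 -0.3725] -21.34 -37.7
[ 0.5318 -0.2091 -0.3726] -21.35 -50.3
[ 0.5321 -0.209  -0.3731] -21.38 -87.7
e1 [-0.93118717  0.36454142] e2 [-0.36454142 -0.93118717]
fina [ 0.555  -0.2153] e1,e2 mm [-23.6  -2.5]
finb [ 0.5118 -0.1989] e1,e2 mm [22.6 -1.9]
nutA [ 0.5034 -0.233 ] e1,e2 mm [18.  32.8]
nutB [ 0.478  -0.2218] e1,e2 mm [45.7 31.7]
plugA [ 0.563 -0.256] e1,e2 mm [-45.9  32.5]
plugB [ 0.5404 -0.2448] e1,e2 mm [-20.8  30.3]
keyA [ 0.5251 -0.1703] e1,e2 mm [ 20.6 -33.5]
keyB [ 0.5011 -0.1615] e1,e2 mm [ 46.2 -32.9]
sqA [ 0.5871 -0.1992] e1,e2 mm [-47.7 -29.1]
sqB [ 0.5638 -0.1865] e1,e2 mm [-21.3 -32.5]
```

>>> jog_arm([
  [[0, -0.03, 0], 1],
  [[0, -0.06, 0], 1],
  [[-0.1, -0.065, -1], 1],
  [[-0.1, -0.065, -1], 1],
  [[-0.1, -0.065, -1], 1],
  [[-0.1, -0.065, -1], 1],
  [[-0.1, -0.065, -1], 1],
  [[-0.1, -0.065, -1], 1],
])

```text
time: 12.45
ee_pos: [-0.1763, -0.4586, 0.6513]
ee_rot: [0.826, 0.564, -0.015, 0.012]
wrist_force: [-0.3, -0.3, -0.4]
finger_gap: 1.0
```

>>> jog_arm([
  [[-0.1, 0, -1], 0],
  [[-0.1, 0, -1], 0],
  [[-0.1, 0, -1], 0],
  [[-0.1, 0, -1], 0],
  [[-0.1, 0, -1], 0],
  [[-0.1, 0, -1], 0],
  [[-0.1, 0, -1], 0],
  [[-0.1, 0, -1], 0],
])

```text
time: 13.12
ee_pos: [-0.1725, -0.4453, 0.674]
ee_rot: [0.826, 0.562, -0.034, 0.026]
wrist_force: [0.1, -0.3, 0.7]
finger_gap: 1.004
```

```bash
python3 -c "
from h import *
s,M=st()"
```

```text
t 13.12 p [-0.1725 -0.4453  0.674 ] r 0.478 az -111.2 q [ 1.3   0.12  0.68  0.96 -0.09  2.    1.55] 
tilt 4.93 tiltaz -109.0 y el 0.21 y az -21.47 gap 1.004 F [ 0.1 -0.3  0.7]
```

>>> jog_arm([
  [[-0.25, 0, -1], 0],
  [[-0.25, 0, -1], 0],
  [[-0.25, 0, -1], 0],
  [[-0.25, 0, -1], 0],
  [[-0.25, 0, -1], 0],
  [[-0.25, 0, -1], 0],
  [[-0.25, 0, -1], 0],
  [[-0.25, 0, -1], 0],
])

```text
time: 13.78
ee_pos: [-0.1788, -0.4593, 0.6926]
ee_rot: [0.825, 0.562, -0.054, 0.04]
wrist_force: [0.3, 0.8, 0.7]
finger_gap: 0.999
```

>>> jog_arm([
  [[-0.3, 0, -1], 0],
  [[-0.3, 0, -1], 0],
  [[-0.3, 0, -1], 0],
  [[-0.3, 0, -1], 0],
  [[-0.3, 0, -1], 0],
  [[-0.3, 0, -1], 0],
  [[-0.3, 0, -1], 0],
  [[-0.3, 0, -1], 0],
])

```text
time: 14.45
ee_pos: [-0.1834, -0.4693, 0.7123]
ee_rot: [0.823, 0.56, -0.075, 0.054]
wrist_force: [-0.5, -0.5, 0.8]
finger_gap: 1.001
```

>>> jog_arm([
  [[-0.3, 0, -1], 0],
  [[-0.3, 0, -1], 0],
  [[-0.3, 0, -1], 0],
  [[-0.3, 0, -1], 0],
  [[-0.3, 0, -1], 0],
  [[-0.3, 0, -1], 0],
  [[-0.3, 0, -1], 0],
  [[-0.3, 0, -1], 0],
])

```text
time: 15.12
ee_pos: [-0.1834, -0.4671, 0.734]
ee_rot: [0.821, 0.559, -0.095, 0.068]
wrist_force: [-1.3, 0.2, 0.4]
finger_gap: 1.003
```

```bash
python3 -c "
from h import *
s,M=st()"
```

```text
t 15.12 p [-0.1834 -0.4671  0.734 ] r 0.502 az -111.4 q [ 1.35  0.13  0.64  0.8  -0.1   2.    1.56] 
tilt 13.37 tiltaz -110.1 y el 0.32 y az -21.45 gap 1.003 F [-1.3  0.2  0.4]
```

>>> jog_arm([
  [[-0.3, 0, -1], 0],
  [[-0.3, 0, -1], 0],
  [[-0.3, 0, -1], 0],
  [[-0.3, 0, -1], 0],
  [[-0.3, 0, -1], 0],
  [[-0.3, 0, -1], 0],
  [[-0.3, 0, -1], 0],
  [[-0.3, 0, -1], 0],
])

```text
time: 15.78
ee_pos: [-0.1805, -0.4574, 0.7567]
ee_rot: [0.818, 0.557, -0.115, 0.082]
wrist_force: [-0.5, 0.2, 0.4]
finger_gap: 1.0
```

>>> jog_arm([
  [[-0.3, 0, -1], 0],
  [[-0.3, 0, -1], 0],
  [[-0.3, 0, -1], 0],
  [[-0.3, 0, -1], 0],
  [[-0.3, 0, -1], 0],
  [[-0.3, 0, -1], 0],
  [[-0.3, 0, -1], 0],
  [[-0.3, 0, -1], 0],
])

```text
time: 16.45
ee_pos: [-0.1766, -0.4437, 0.7795]
ee_rot: [0.815, 0.555, -0.135, 0.096]
wrist_force: [-0.7, 0.7, -0.6]
finger_gap: 1.001
```

>>> jog_arm([
  [[-0.3, 0, -1], 0],
  [[-0.3, 0, -1], 0],
  [[-0.3, 0, -1], 0],
  [[-0.3, 0, -1], 0],
  [[-0.3, 0, -1], 0],
  [[-0.3, 0, -1], 0],
  [[-0.3, 0, -1], 0],
  [[-0.3, 0, -1], 0],
])

```text
time: 17.12
ee_pos: [-0.1779, -0.437, 0.8016]
ee_rot: [0.812, 0.552, -0.155, 0.111]
wrist_force: [-0.2, 1.0, -1.0]
finger_gap: 1.001
```

Run:
```python
from h import *
s,M=st()
P=[s["ee_pos"],[-.02,-.47,.5],[.25,-.38,.42],[.45,-.2,.3]]
for a,b in zip(P,P[1:]): d=np.subtract(b,a);print(b,np.linalg.norm(d).round(3),tool(M,d))
```

```text
t 17.12 p [-0.1779 -0.437   0.8016] r 0.472 az -112.1 q [ 0.72  0.04  1.27  0.74 -0.07  2.    1.57] 
tilt 21.96 tiltaz -110.2 y el 0.51 y az -21.45 gap 1.001 F [-0.2  1.  -1. ]
[-0.02, -0.47, 0.5] 0.342 [0.1383 0.1563 0.271 ]
[0.25, -0.38, 0.42] 0.296 [0.1999 0.2177 0.0078]
[0.45, -0.2, 0.3] 0.295 [0.2685 0.1192 0.0223]
```

>>> jog_arm([
  [[0.017, 0.02, 0.034], 0],
  [[0.035, 0.039, 0.068], 0],
  [[0.052, 0.059, 0.102], 0],
  [[0.069, 0.078, 0.136], 0],
  [[0.086, 0.098, 0.169], 0],
  [[0.104, 0.117, 0.203], 0],
  [[0.121, 0.137, 0.237], 0],
  [[0.138, 0.156, 0.271], 0],
])

```text
time: 17.78
ee_pos: [-0.0425, -0.4652, 0.5424]
ee_rot: [0.811, 0.553, -0.155, 0.111]
wrist_force: [0.8, -1.3, 0.1]
finger_gap: 0.998
```

Run:
```python
from h import *
s,M=st()
P=[s["ee_pos"],[.24,-.38,.38],[.49,-.235,.25],[.529,-.216,.18]]
for a,b in zip(P,P[1:]): d=np.subtract(b,a);print(b,np.linalg.norm(d).round(3),tool(M,d))
```

```text
t 17.78 p [-0.0425 -0.4652  0.5424] r 0.467 az -95.2 q [ 0.59 -0.28  0.56  1.63  0.41  1.47  0.79] 
tilt 22.01 tiltaz -110.1 y el 0.52 y az -21.37 gap 0.998 F [ 0.8 -1.3  0.1]
[0.24, -0.38, 0.38] 0.337 [0.2306 0.2305 0.0842]
[0.49, -0.235, 0.25] 0.317 [0.259  0.1788 0.0373]
[0.529, -0.216, 0.18] 0.082 [0.0559 0.0288 0.0532]
```

>>> jog_arm([
  [[0.028, 0.028, 0.01], 0],
  [[0.057, 0.057, 0.021], 0],
  [[0.085, 0.085, 0.031], 0],
  [[0.114, 0.114, 0.042], 0],
  [[0.142, 0.142, 0.052], 0],
  [[0.17, 0.17, 0.063], 0],
  [[0.199, 0.199, 0.073], 0],
  [[0.227, 0.227, 0.083], 0],
])

```text
time: 18.45
ee_pos: [0.2363, -0.3811, 0.3835]
ee_rot: [0.811, 0.553, -0.155, 0.111]
wrist_force: [-0.3, -1.1, 1.4]
finger_gap: 0.996
```

>>> jog_arm([
  [[0.032, 0.022, 0.005], 0],
  [[0.065, 0.045, 0.009], 0],
  [[0.097, 0.067, 0.014], 0],
  [[0.13, 0.09, 0.019], 0],
  [[0.162, 0.112, 0.023], 0],
  [[0.194, 0.134, 0.028], 0],
  [[0.227, 0.157, 0.033], 0],
  [[0.259, 0.179, 0.037], 0],
])

```text
time: 19.12
ee_pos: [0.4869, -0.2357, 0.2538]
ee_rot: [0.811, 0.553, -0.155, 0.111]
wrist_force: [0.4, -1.0, -0.6]
finger_gap: 0.998
```

Run:
```python
from h import *
s,M=st()
w=arm.camera("wrist");T=w["T_tool_cam"]
def wproj(p):
    q=T[:3,:3].T@(M.T@(np.asarray(p)-s["ee_pos"])-T[:3,3]);r=np.hypot(*q[:2]);th=np.arctan2(r,q[2]);return w["cx"]+w["fx"]*th*q[0]/r,w["cy"]+w["fx"]*th*q[1]/r
c=np.array([.5325,-.208]);a=np.radians(158.6);e1=np.array([np.cos(a),np.sin(a)]);e2=np.array([-np.sin(a),np.cos(a)])
im=cv2.convertScaleAbs(w["color"],alpha=1.5)
for x in(-.023,.023):
  for y in(-.007,.007):
    u=wproj([*(c+x*e1+y*e2),.086]);cv2.circle(im,tuple(int(round(k)) for k in u),2,(0,0,255),-1)
for x in(-.0765,.0765):
  for y in(-.0765,.0765):
    u=wproj([*(c+x*e1+y*e2),.007]);cv2.circle(im,tuple(int(round(k)) for k in u),2,(255,0,0),-1)
cv2.imwrite("pics/w2.png",im)
P=[s["ee_pos"],[.529,-.216,.16],[.529,-.216,.049]]
for a,b in zip(P,P[1:]): d=np.subtract(b,a);print(b,np.linalg.norm(d).round(3),tool(M,d))
```

```text
t 19.12 p [ 0.4869 -0.2357  0.2538] r 0.541 az -25.8 q [ 0.17  0.31 -0.09  1.77  0.43  1.2  -0.48] 
tilt 22.04 tiltaz -110.1 y el 0.52 y az -21.34 gap 0.998 F [ 0.4 -1.  -0.6]
[0.529, -0.216, 0.16] 0.105 [0.0666 0.0312 0.0746]
[0.529, -0.216, 0.049] 0.111 [ 0.0416 -0.001   0.1029]
```

View pics/w2.png

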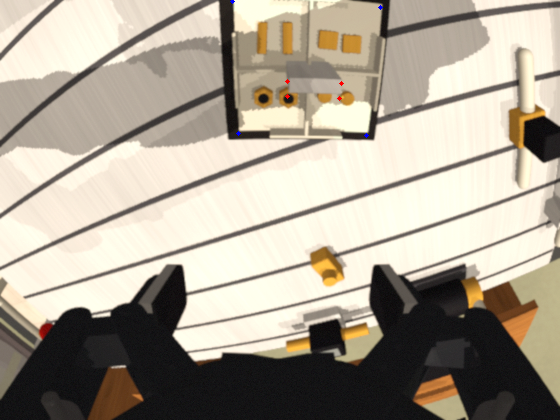

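```bash
python3 -c "
import cv2
i=cv2.imread('pics/w2.png')[0:150,215:405];cv2.imwrite('pics/w2c.png',cv2.resize(i,None,fx=4,fy=4,interpolation=cv2.INTER_CUBIC))"
```

```text
(no output)
```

View pics/w2c.png

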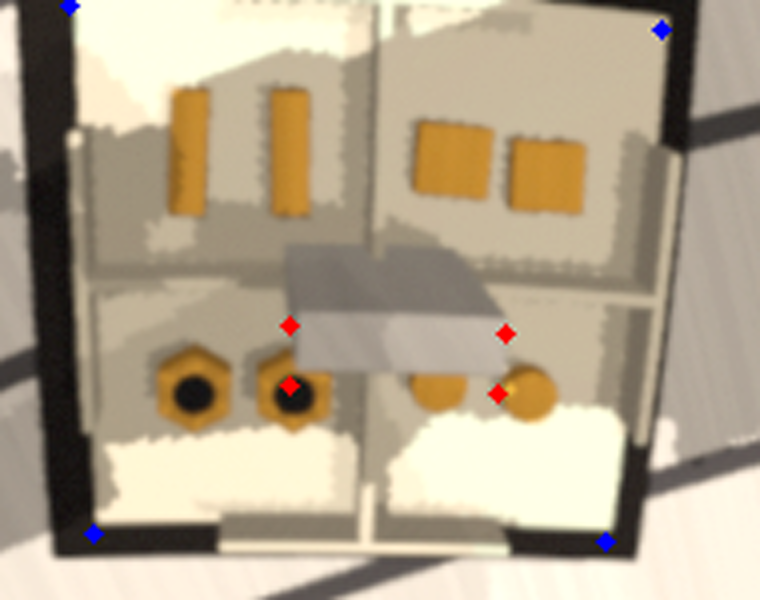

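Run:
```python
from h import *
s,M=st()
P=[s["ee_pos"],[.531,-.213,.15],[.531,-.213,.0486]]
for a,b in zip(P,P[1:]): d=np.subtract(b,a);print(b,np.linalg.norm(d).round(3),tool(M,d))
```

```text
t 19.17 p [ 0.4921 -0.2302  0.25  ] r 0.543 az -25.1 q [ 0.16  0.32 -0.09  1.77  0.43  1.2  -0.48] 
tilt 21.82 tiltaz -109.9 y el 0.4 y az -20.92 gap 1.001 F [ 5.5  4.3 -1. ]
[0.531, -0.213, 0.15] 0.109 [0.0651 0.0295 0.0818]
[0.531, -0.213, 0.0486] 0.101 [ 0.0377 -0.0007  0.0941]
```

>>> jog_arm([
  [[0.013, 0.006, 0.016], 0],
  [[0.026, 0.012, 0.033], 0],
  [[0.039, 0.018, 0.049], 0],
  [[0.052, 0.024, 0.065], 0],
  [[0.065, 0.03, 0.082], 0],
  [[0.065, 0.03, 0.082], 0],
  [[0.065, 0.03, 0.082], 0],
  [[0.065, 0.03, 0.082], 0],
])

```text
time: 19.83
ee_pos: [0.5251, -0.2208, 0.1557]
ee_rot: [0.811, 0.553, -0.155, 0.111]
wrist_force: [0.7, -1.3, 0.1]
finger_gap: 0.998
```

```bash
cat > wv.py <<'E'
from h import *
s,M=st()
w=arm.camera("wrist");T=w["T_tool_cam"]
def wproj(p):
    q=T[:3,:3].T@(M.T@(np.asarray(p)-s["ee_pos"])-T[:3,3]);r=np.hypot(*q[:2]);th=np.arctan2(r,q[2]);return w["cx"]+w["fx"]*th*q[0]/r,w["cy"]+w["fx"]*th*q[1]/r
c=np.array([.5325,-.208]);a=np.radians(158.6);e1=np.array([np.cos(a),np.sin(a)]);e2=np.array([-np.sin(a),np.cos(a)])
im=cv2.convertScaleAbs(w["color"],alpha=1.5)
for x in(-.023,.023):
  for y in(-.007,.007):
    u=wproj([*(c+x*e1+y*e2),.086]);cv2.circle(im,tuple(int(round(k)) for k in u),2,(0,0,255),-1)
E
python3 - <<'E'
exec(open("wv.py").read())
print(wproj([*(c+.01*e2),.086]),wproj([*c,.086]))
cv2.imwrite("pics/w3.png",cv2.resize(im[0:250,150:420],None,fx=2.4,fy=2.4,interpolation=cv2.INTER_CUBIC))
P=[s["ee_pos"],[.531,-.213,.0486]]
for a,b in zip(P,P[1:]): d=np.subtract(b,a);print(b,np.linalg.norm(d).round(3),tool(M,d))
E
```

```text
t 19.83 p [ 0.5251 -0.2208  0.1557] r 0.57 az -22.8 q [ 0.13  0.47 -0.08  1.8   0.47  1.04 -0.6 ] 
tilt 22.0 tiltaz -110.1 y el 0.53 y az -21.37 gap 0.998 F [ 0.7 -1.3  0.1]
(np.float64(280.4033360891931), np.float64(188.02011648759543)) (np.float64(280.4992382964756), np.float64(174.80284429653588))
[0.531, -0.213, 0.0486] 0.108 [0.0488 0.0017 0.0958]
```

View pics/w3.png

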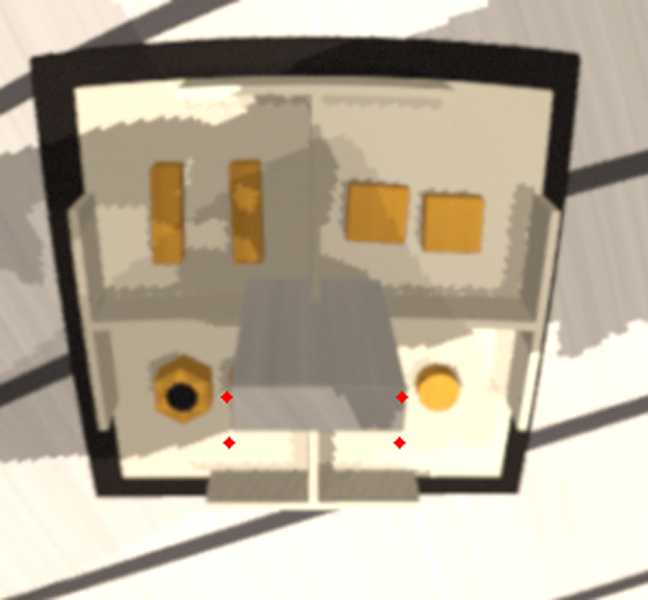

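>>> jog_arm([
  [[0.01, 0.003, 0.015], 0],
  [[0.018, 0.003, 0.032], 0],
  [[0.026, 0.003, 0.05], 0],
  [[0.035, 0.003, 0.068], 0],
  [[0.043, 0.003, 0.083], 0],
  [[0.049, 0.003, 0.096], 0],
  [[0.049, 0.003, 0.096], 0],
  [[0.049, 0.003, 0.096], 0],
])

```text
time: 20.55
ee_pos: [0.5323, -0.2133, 0.0482]
ee_rot: [0.811, 0.553, -0.155, 0.111]
wrist_force: [-0.3, 0.4, 0.9]
finger_gap: 0.998
```

>>> jog_arm([
  [[0, 0, 0], 0],
  [[0, 0, 0], 0],
  [[0, 0, 0], 0],
  [[0, 0, 0], 0],
  [[0, 0, 0], 0],
  [[0, 0, 0], 0],
  [[0, 0, 0], 0],
  [[0, 0, 0], 0],
], hand=-1, force=60)

```text
time: 21.22
ee_pos: [0.5329, -0.2131, 0.0485]
ee_rot: [0.811, 0.553, -0.154, 0.111]
wrist_force: [-0.6, 1.5, 7.2]
finger_gap: 0.523
```

Run:
```python
from h import *
s,M=st()
w=arm.camera("scene")
cv2.imwrite("pics/s3.png",cv2.resize(cv2.convertScaleAbs(w["color"][120:270,130:330],alpha=1.4),None,fx=3,fy=3,interpolation=cv2.INTER_CUBIC))
print(tool(M,[0,0,.1]))
```

```text
t 21.22 p [ 0.5329 -0.2131  0.0485] r 0.574 az -21.8 q [ 0.09  0.62 -0.05  1.87  0.54  0.85 -0.73] 
tilt 21.96 tiltaz -109.9 y el 0.58 y az -21.38 gap 0.523 F [-0.6  1.5  7.2]
[-0.0374  0.001  -0.0927]
```

Run:
```python
from h import *
s,M=st();p=np.array(s["ee_pos"])
a=np.radians(158.6);e1=np.array([np.cos(a),np.sin(a),0]);e2=np.array([-np.sin(a),np.cos(a),0]);E=np.c_[e1,e2,[0,0,1]]
C=np.array([.5351,-.2051,.004])
np.savez("grasp.npz",M=M,p=p,E=E,C=C)
up=np.array([0,0,1.])
for ph in(-60,-75,-90,-105,-120,-135,60,90,120):
    M2=M@R.from_euler('z',ph,degrees=True).as_matrix(); Q=M2@M.T
    E2=Q@E; g=-(E2.T@up); tilt=np.degrees(np.arccos(E2[2,2])); off=lambda v:Q@(C+E@np.array(v)-p)
    print(ph,"tilt",tilt.round(1),"downhill e1,e2",g[:2].round(3),"az",np.degrees(np.arctan2(g[1],g[0])).round(0),"corner-TCP",off([.0765,.0765,0]).round(3),"ctr",off([0,0,0]).round(3),"low",min(off([i*.0765,j*.0765,0])[2] for i in(-1,1) for j in(-1,1)).round(3))
```

```text
t 21.27 p [ 0.5329 -0.2131  0.0485] r 0.574 az -21.8 q [ 0.09  0.62 -0.05  1.87  0.54  0.85 -0.73] 
tilt 21.96 tiltaz -109.9 y el 0.59 y az -21.39 gap 0.529 F [-0.4  1.9  7.2]
-60 tilt 21.6 downhill e1,e2 [-0.328  0.165] az 153.0 corner-TCP [-0.038 -0.102 -0.027] ctr [-0.021  0.004 -0.04 ] low -0.078
-75 tilt 26.3 downhill e1,e2 [-0.368  0.248] az 146.0 corner-TCP [-0.015 -0.108 -0.028] ctr [-0.025 -0.    -0.038] low -0.085
-90 tilt 30.7 downhill e1,e2 [-0.383  0.337] az 139.0 corner-TCP [ 0.009 -0.107 -0.032] ctr [-0.028 -0.006 -0.035] low -0.09
-105 tilt 34.5 downhill e1,e2 [-0.372  0.427] az 131.0 corner-TCP [ 0.031 -0.101 -0.037] ctr [-0.029 -0.012 -0.033] low -0.094
-120 tilt 37.8 downhill e1,e2 [-0.337  0.512] az 123.0 corner-TCP [ 0.051 -0.09  -0.044] ctr [-0.028 -0.017 -0.031] low -0.096
-135 tilt 40.4 downhill e1,e2 [-0.279  0.585] az 116.0 corner-TCP [ 0.066 -0.074 -0.052] ctr [-0.026 -0.023 -0.029] low -0.095
60 tilt 21.6 downhill e1,e2 [0.319 0.182] az 30.0 corner-TCP [-0.067  0.044 -0.079] ctr [ 0.019 -0.009 -0.04 ] low -0.079
90 tilt 30.7 downhill e1,e2 [0.365 0.356] az 44.0 corner-TCP [-0.026  0.061 -0.091] ctr [ 0.018 -0.021 -0.036] low -0.091
120 tilt 37.8 downhill e1,e2 [0.31  0.528] az 60.0 corner-TCP [ 0.021  0.056 -0.095] ctr [ 0.012 -0.031 -0.031] low -0.095
```

>>> jog_arm([
  [[-0.001, 0, -0.004], 0],
  [[-0.004, 0, -0.01], 0],
  [[-0.009, 0, -0.022], 0],
  [[-0.015, 0, -0.037], 0],
  [[-0.024, 0, -0.06], 0],
  [[-0.034, 0, -0.083], 0],
  [[-0.045, 0, -0.111], 0],
  [[-0.056, 0, -0.139], 0],
])

```text
time: 21.93
ee_pos: [0.5301, -0.2123, 0.199]
ee_rot: [0.811, 0.553, -0.155, 0.11]
wrist_force: [0.7, -0.7, -5.1]
finger_gap: 0.534
```

Run:
```python
from h import *
s,M=st()
w=arm.camera("scene")
cv2.imwrite("pics/s3.png",cv2.resize(cv2.convertScaleAbs(w["color"][110:260,130:330],alpha=1.4),None,fx=3,fy=3,interpolation=cv2.INTER_CUBIC))
```

```text
t 21.93 p [ 0.5301 -0.2123  0.199 ] r 0.571 az -21.8 q [ 0.12  0.43 -0.09  1.74  0.44  1.14 -0.56] 
tilt 21.94 tiltaz -110.4 y el 0.42 y az -21.4 gap 0.534 F [ 0.7 -0.7 -5.1]
```

View pics/s3.png

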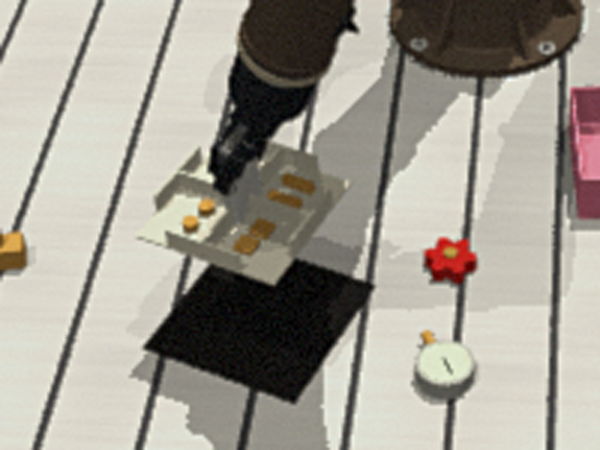

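>>> jog_arm([
  [[0.012, 0, 0.03], 0],
  [[0.025, 0, 0.061], 0],
  [[0.037, 0, 0.091], 0],
  [[0.046, 0, 0.115], 0],
  [[0.052, 0, 0.129], 0],
  [[0.055, 0, 0.136], 0],
  [[0.056, 0, 0.139], 0],
  [[0.056, 0, 0.139], 0],
])

```text
time: 22.65
ee_pos: [0.532, -0.2128, 0.0486]
ee_rot: [0.811, 0.553, -0.155, 0.111]
wrist_force: [-1.5, 0.1, -0.9]
finger_gap: 0.528
```

>>> jog_arm([
  [[0, 0, 0], 0],
  [[0, 0, 0], 0],
  [[0, 0, 0], 0],
  [[0, 0, 0], 0],
  [[0, 0, 0], 0],
  [[0, 0, 0], 0],
  [[0, 0, -0.01], 0],
  [[0, 0, -0.03], 0],
], hand=1)

```text
time: 23.32
ee_pos: [0.5343, -0.2029, 0.0742]
ee_rot: [0.811, 0.552, -0.157, 0.11]
wrist_force: [-0.5, 0.5, 0.6]
finger_gap: 0.997
```

>>> jog_arm([
  [[0, 0, -0.03], 0],
  [[0, 0, -0.06], 0],
  [[0, 0, -0.06], -7],
  [[0, 0, -0.06], -14],
  [[0, 0, -0.06], -21],
  [[0, 0, -0.06], -28],
  [[0, 0, -0.06], -35],
  [[0, 0, -0.06], -42],
])

```text
time: 23.98
ee_pos: [0.544, -0.181, 0.1315]
ee_rot: [0.557, 0.808, -0.184, 0.048]
wrist_force: [0.8, -1.1, -0.1]
finger_gap: 0.999
```

>>> jog_arm([
  [[0, 0, 0], -7],
  [[0, 0, 0], -14],
  [[0, 0, 0], -21],
  [[0, 0, 0], -28],
  [[0, 0, 0], -35],
  [[0, 0, 0], -42],
  [[0, 0, 0], -49],
  [[0, 0, 0], -56],
])

```text
time: 24.65
ee_pos: [0.544, -0.1812, 0.1315]
ee_rot: [0.112, 0.975, -0.185, -0.045]
wrist_force: [0.1, -0.0, -0.6]
finger_gap: 0.998
```

>>> jog_arm([
  [[0, 0, 0], -7],
  [[0, 0, 0], -14],
  [[0, 0, 0], -21],
  [[0, 0, 0], -28],
  [[0, 0, 0], -35],
  [[0, 0, 0], -42],
  [[0, 0, 0], -49],
  [[0, 0, 0], -56],
])

```text
time: 25.32
ee_pos: [0.5439, -0.1813, 0.1315]
ee_rot: [-0.359, 0.914, -0.143, -0.126]
wrist_force: [0.1, 0.8, -0.2]
finger_gap: 1.004
```

>>> jog_arm([
  [[0, 0, 0], -7],
  [[0, 0, 0], -14],
  [[0, 0, 0], -21],
  [[0, 0, 0], -26],
  [[0, 0, 0], -26],
  [[0, 0, 0], -26],
  [[0, 0, 0], -26],
  [[0, 0, 0], -26],
])

```text
time: 25.98
ee_pos: [0.5439, -0.1813, 0.131]
ee_rot: [-0.552, 0.812, -0.111, -0.155]
wrist_force: [0.0, -0.8, 0.3]
finger_gap: 0.999
```

Run:
```python
exec(open("wv.py").read())
c=np.array([.5351,-.2051])
im=cv2.convertScaleAbs(w["color"],alpha=1.5)
for x in(-.023,.023):
  for y in(-.007,.007):
    u=wproj([*(c+x*e1+y*e2),.086]);cv2.circle(im,tuple(int(round(k)) for k in u),2,(0,0,255),-1)
cv2.imwrite("pics/w4.png",im)
d=np.array([.5329,-.2131,.0485])-s["ee_pos"];print(tool(M,d), wproj([*(c+.01*e1),.086]),wproj([*c,.086]))
```

```text
t 25.98 p [ 0.5439 -0.1813  0.131 ] r 0.573 az -18.4 q [ 0.5   0.63 -0.74  1.75  0.79  1.25  2.19] 
tilt 21.97 tiltaz -110.1 y el -0.55 y az 158.5 gap 0.999 F [ 0.  -0.8  0.3]
[ 0.0003 -0.0006  0.0891] (np.float64(292.76475562539383), np.float64(221.00177330006878)) (np.float64(276.86243706278555), np.float64(221.03623993779328))
```

View pics/w4.png

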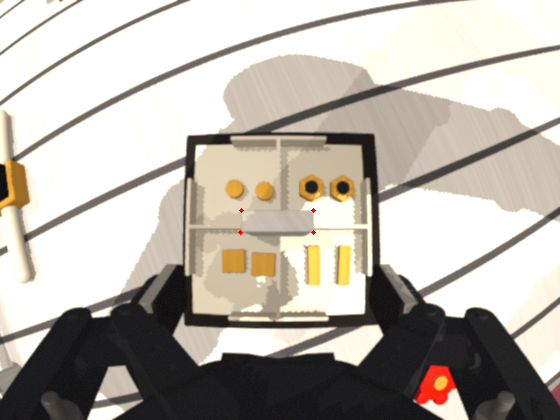

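>>> jog_arm([
  [[0, 0, 0.015], 0],
  [[0, 0, 0.032], 0],
  [[0, 0, 0.05], 0],
  [[0, 0, 0.067], 0],
  [[0, 0, 0.08], 0],
  [[0, 0, 0.089], 0],
  [[0, 0, 0.089], 0],
  [[0, 0, 0.089], 0],
])

```text
time: 26.7
ee_pos: [0.5323, -0.2125, 0.048]
ee_rot: [-0.553, 0.811, -0.111, -0.155]
wrist_force: [0.7, -0.4, 0.3]
finger_gap: 1.002
```

>>> jog_arm([
  [[0, 0, 0], 0],
  [[0, 0, 0], 0],
  [[0, 0, 0], 0],
  [[0, 0, 0], 0],
  [[0, 0, 0], 0],
  [[0, 0, 0], 0],
  [[0, 0, 0], 0],
  [[0, 0, 0], 0],
], hand=-1, force=80)

```text
time: 27.37
ee_pos: [0.5331, -0.2122, 0.0492]
ee_rot: [-0.553, 0.811, -0.111, -0.154]
wrist_force: [0.6, 1.1, 6.0]
finger_gap: 0.524
```

Run:
```python
from h import *
s,M=st();p=np.array(s["ee_pos"]);g=np.load("grasp.npz");E,C=g["E"],g["C"]
np.savez("grasp2.npz",M=M,p=p,E=E,C=C)
for ph in(90,120,135,150):
    Q=M@R.from_euler('z',ph,degrees=True).as_matrix()@M.T;o=lambda v:(Q@(C+E@np.array(v)-p)).round(3)
    print(ph,(-(Q@E)[2]).round(3),"corner",o([.0765,.0765,0]),"edge+e2 pt",o([.06,.0765,0]),"edge+e1 pt",o([.0765,.06,0]))
P=[p,[.532,-.2131,.23],[.50,0.05,.26],[.54,.16,.24]]
for a,b in zip(P,P[1:]): d=np.subtract(b,a);print(b,np.linalg.norm(d).round(3),tool(M,d))
t=arm.camera("top")["color"];b=cv2.cvtColor(t,cv2.COLOR_BGR2GRAY)[170:262,145:240];b=cv2.cvtColor(b,cv2.COLOR_GRAY2BGR)
cv2.imwrite("pics/bin.png",cv2.resize(t[170:262,145:240],None,fx=5,fy=5))
```

```text
t 27.37 p [ 0.5331 -0.2122  0.0492] r 0.574 az -21.7 q [ 0.51  0.73 -0.68  1.83  0.9   1.12  2.12] 
tilt 21.94 tiltaz -109.9 y el -0.57 y az 158.64 gap 0.524 F [0.6 1.1 6. ]
90 [ 0.365  0.356 -0.86 ] corner [-0.026  0.061 -0.092] edge+e2 pt [-0.032  0.046 -0.086] edge+e1 pt [-0.011  0.057 -0.086]
120 [ 0.31   0.528 -0.791] corner [ 0.02   0.056 -0.096] edge+e2 pt [ 0.008  0.046 -0.091] edge+e1 pt [ 0.031  0.047 -0.087]
135 [ 0.249  0.598 -0.762] corner [ 0.042  0.045 -0.095] edge+e2 pt [ 0.027  0.039 -0.091] edge+e1 pt [ 0.049  0.034 -0.085]
150 [ 0.17   0.651 -0.739] corner [ 0.059  0.03  -0.092] edge+e2 pt [ 0.043  0.028 -0.089] edge+e1 pt [ 0.063  0.018 -0.081]
[0.532, -0.2131, 0.23] 0.181 [ 0.0687 -0.0011 -0.1673]
[0.5, 0.05, 0.26] 0.267 [-0.2048  0.1253 -0.1162]
[0.54, 0.16, 0.24] 0.119 [-0.116   0.003  -0.0252]
```

>>> jog_arm([
  [[0.002, 0, -0.004], 0],
  [[0.006, 0, -0.014], 0],
  [[0.013, 0, -0.032], 0],
  [[0.022, 0, -0.055], 0],
  [[0.032, 0, -0.079], 0],
  [[0.042, 0, -0.103], 0],
  [[0.049, 0, -0.121], 0],
  [[0.053, 0, -0.131], 0],
])

```text
time: 28.08
ee_pos: [0.5317, -0.212, 0.1924]
ee_rot: [-0.553, 0.812, -0.112, -0.154]
wrist_force: [0.4, 0.4, -6.0]
finger_gap: 0.525
```

>>> jog_arm([
  [[-0.007, 0.003, -0.003], 0],
  [[-0.021, 0.008, -0.009], 0],
  [[-0.042, 0.016, -0.017], 0],
  [[-0.068, 0.026, -0.028], 0],
  [[-0.094, 0.036, -0.038], 0],
  [[-0.12, 0.046, -0.049], 0],
  [[-0.147, 0.056, -0.06], 0],
  [[-0.173, 0.066, -0.07], 0],
])

```text
time: 28.75
ee_pos: [0.5368, -0.0124, 0.1879]
ee_rot: [-0.553, 0.811, -0.11, -0.156]
wrist_force: [0.1, 0.0, -4.9]
finger_gap: 0.527
```

>>> jog_arm([
  [[-0.026, 0.01, -0.011], 0],
  [[-0.052, 0.02, -0.021], 0],
  [[-0.079, 0.03, -0.032], 0],
  [[-0.103, 0.039, -0.042], 0],
  [[-0.124, 0.047, -0.051], 0],
  [[-0.14, 0.053, -0.057], 0],
  [[-0.15, 0.057, -0.061], 0],
  [[-0.157, 0.06, -0.064], 0],
])

```text
time: 29.42
ee_pos: [0.5429, 0.1668, 0.1881]
ee_rot: [-0.554, 0.811, -0.111, -0.156]
wrist_force: [-0.0, 0.1, -6.1]
finger_gap: 0.526
```

```bash
cat > tv.py <<'E'
from h import *
import sys
s,M=st();g=np.load("grasp2.npz");E,C=g["E"],g["C"];Q=M@g["M"].T
ctr=s["ee_pos"]+Q@(C-g["p"]);E2=Q@E;cor=ctr+E2@[.0765,.0765,0]
print("tray ctr",ctr.round(3),"tilt",np.degrees(np.arccos(E2[2,2])).round(2),"e1az",np.degrees(np.arctan2(E2[1,0],E2[0,0])).round(2),"corner",cor.round(3),"downhill",(-E2[2]).round(3))
for v in([.1,0,0],[0,.1,0],[0,0,.1]): print(v,tool(M,v))
t=arm.camera("top");u,v=(int(k) for k in proj(t,ctr));u0,v0=max(u-65,0),max(v-55,0)
a=cv2.resize(t["color"][v0:v0+110,u0:u0+130],None,fx=5,fy=5,interpolation=cv2.INTER_CUBIC)
cv2.imwrite(sys.argv[1],cv2.convertScaleAbs(a,alpha=1.7));print("crop",u0,v0)
# brass blobs
h=cv2.cvtColor(t["color"],cv2.COLOR_BGR2HSV);m=cv2.inRange(h,(12,110,50),(28,255,255));m[:140]=0
n,_,S,c=cv2.connectedComponentsWithStats(m)
for i in range(1,n):
    if 5<S[i,4]<120 and 140<c[i,0]<440 and c[i,1]<280:
        w=ray(t,*c[i],.02 if '-m' in sys.argv else ctr[2]+.008); l=E2.T@(w-ctr); print("blob",S[i,4],c[i].round(1),"world@tray",w.round(3),"tray mm",(1000*l[:2]).round(0))
E
python3 tv.py pics/t5.png
```

```text
t 29.42 p [0.5429 0.1668 0.1881] r 0.568 az 17.1 q [-0.06  0.69 -0.81  1.51  0.62  1.54  1.78] 
tilt 22.01 tiltaz -110.3 y el -0.4 y az 158.73 gap 0.526 F [-0.   0.1 -6.1]
tray ctr [0.545 0.174 0.143] tilt 0.19 e1az 158.68 corner [0.446 0.13  0.143] downhill [-0.003 -0.001 -1.   ]
[0.1, 0, 0] [-0.0339 -0.0932 -0.013 ]
[0, 0.1, 0] [-0.0863  0.0363 -0.0351]
[0, 0, 0.1] [ 0.0375 -0.0007 -0.0927]
crop 152 146
blob 27 [297.3 201.3] world@tray [ 0.54  -0.024  0.151] tray mm [-67. 186.]
```

>>> jog_arm([
  [[0, 0, 0], 5],
  [[0, 0, 0], 12],
  [[0, 0, 0], 19],
  [[0, 0, 0], 26],
  [[0, 0, 0], 33],
  [[0, 0, 0], 40],
  [[0, 0, 0], 47],
  [[0, 0, 0], 54],
])

```text
time: 30.13
ee_pos: [0.5437, 0.1636, 0.189]
ee_rot: [-0.12, 0.974, -0.17, -0.088]
wrist_force: [-0.5, 0.0, -5.9]
finger_gap: 0.524
```

>>> jog_arm([
  [[0, 0, 0], 7],
  [[0, 0, 0], 14],
  [[0, 0, 0], 21],
  [[0, 0, 0], 28],
  [[0, 0, 0], 35],
  [[0, 0, 0], 38],
  [[0, 0, 0], 38],
  [[0, 0, 0], 38],
])

```text
time: 30.8
ee_pos: [0.5437, 0.1642, 0.1892]
ee_rot: [0.199, 0.961, -0.189, -0.028]
wrist_force: [0.3, -0.1, -5.9]
finger_gap: 0.522
```

>>> jog_arm([
  [[0, 0, 0], 0],
  [[0, 0, 0], 0],
  [[0, 0, 0], 0],
  [[0, 0, 0], 0],
  [[0, 0, 0], 0],
  [[0, 0, 0], 0],
  [[0, 0, 0], 0],
  [[0, 0, 0], 0],
])

```text
time: 31.47
ee_pos: [0.5437, 0.1653, 0.1893]
ee_rot: [0.2, 0.961, -0.188, -0.028]
wrist_force: [-1.0, -0.6, -4.2]
finger_gap: 0.527
```

```bash
python3 tv.py pics/t6.png
python3 - <<'E'
from h import *
s=arm.camera("scene");t=cv2.imread("pics/t6.png")
a=cv2.resize(cv2.convertScaleAbs(s["color"][130:260,290:430],alpha=1.5),None,fx=4,fy=4,interpolation=cv2.INTER_CUBIC)[:,:560]
b=cv2.resize(t,(240,203))
o=np.zeros((520,800,3),'uint8');o[:a.shape[0],:a.shape[1]]=a;o[:203,560:800]=b;cv2.imwrite("pics/c6.png",o)
E
```

```text
t 31.47 p [0.5437 0.1653 0.1893] r 0.568 az 16.9 q [-0.26  0.59 -0.45  1.53  0.44  1.43  0.34] 
tilt 21.96 tiltaz -110.2 y el -21.92 y az 66.27 gap 0.527 F [-1.  -0.6 -4.2]
tray ctr [0.561 0.143 0.153] tilt 31.14 e1az 66.47 corner [0.52  0.227 0.097] downhill [ 0.365  0.367 -0.856]
[0.1, 0, 0] [-0.0919  0.0373 -0.0129]
[0, 0.1, 0] [ 0.0394  0.0849 -0.0351]
[0, 0, 0.1] [-0.0022 -0.0373 -0.0927]
crop 164 139
blob 118 [237.2 188.6] world@tray [0.573 0.122 0.161] tray mm [-16. -19.]
blob 27 [297.3 201.5] world@tray [ 0.537 -0.023  0.161] tray mm [-154.  -21.]
blob 16 [294.  244.5] world@tray [ 0.433 -0.012  0.161] tray mm [-183.   76.]
```

View pics/c6.png

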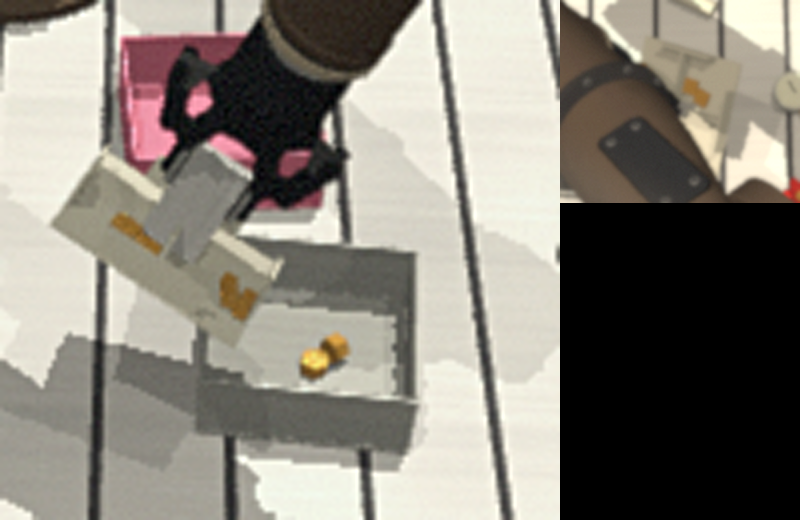

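>>> jog_arm([
  [[0, 0, 0], -6],
  [[0, 0, 0], -13],
  [[0, 0, 0], -20],
  [[0, 0, 0], -27],
  [[0, 0, 0], -34],
  [[0, 0, 0], -41],
  [[0, 0, 0], -48],
  [[0, 0, 0], -54],
])

```text
time: 32.23
ee_pos: [0.5438, 0.1651, 0.1894]
ee_rot: [-0.261, 0.946, -0.155, -0.111]
wrist_force: [0.5, -0.1, -5.4]
finger_gap: 0.526
```

>>> jog_arm([
  [[0, 0, 0], -7],
  [[0, 0, 0], -14],
  [[0, 0, 0], -21],
  [[0, 0, 0], -28],
  [[0, 0, 0], -34],
  [[0, 0, 0], -38],
  [[0, 0, 0], -38],
  [[0, 0, 0], -38],
])

```text
time: 32.9
ee_pos: [0.5438, 0.1651, 0.1892]
ee_rot: [-0.552, 0.812, -0.111, -0.155]
wrist_force: [-0.1, 1.3, -5.2]
finger_gap: 0.527
```

```bash
python3 tv.py pics/t7.png
python3 - <<'E'
from h import *
s,M=st();g=np.load("grasp2.npz")
d=np.array([.5325,-.2122,.19])-s["ee_pos"];print(np.linalg.norm(d),tool(M,d))
E
```

```text
t 32.9 p [0.5438 0.1651 0.1892] r 0.568 az 16.9 q [-0.05  0.69 -0.81  1.51  0.62  1.54  1.78] 
tilt 21.96 tiltaz -110.2 y el -0.53 y az 158.47 gap 0.527 F [-0.1  1.3 -5.2]
tray ctr [0.546 0.172 0.144] tilt 0.04 e1az 158.43 corner [0.447 0.129 0.144] downhill [-0.001 -0.    -1.   ]
[0.1, 0, 0] [-0.0344 -0.093  -0.0129]
[0, 0.1, 0] [-0.0861  0.0367 -0.0351]
[0, 0, 0.1] [ 0.0374 -0.0009 -0.0927]
crop 152 146
blob 25 [297.2 201.2] world@tray [ 0.54  -0.023  0.152] tray mm [-66. 184.]
t 32.95 p [0.5438 0.1652 0.1893] r 0.568 az 16.9 q [-0.05  0.69 -0.81  1.51  0.62  1.54  1.78] 
tilt 21.96 tiltaz -110.2 y el -0.55 y az 158.46 gap 0.527 F [-0.2 -0.2 -5.1]
0.3775349826750498 [ 0.3292 -0.128   0.1333]
```

>>> jog_arm([
  [[0.007, -0.003, 0.003], 0],
  [[0.021, -0.008, 0.008], 0],
  [[0.042, -0.016, 0.017], 0],
  [[0.068, -0.026, 0.028], 0],
  [[0.094, -0.037, 0.038], 0],
  [[0.12, -0.047, 0.049], 0],
  [[0.146, -0.057, 0.059], 0],
  [[0.173, -0.067, 0.07], 0],
])

```text
time: 33.62
ee_pos: [0.5377, -0.0348, 0.1899]
ee_rot: [-0.552, 0.812, -0.111, -0.155]
wrist_force: [1.1, -1.1, -4.5]
finger_gap: 0.522
```

>>> jog_arm([
  [[0.026, -0.01, 0.011], 0],
  [[0.052, -0.02, 0.021], 0],
  [[0.078, -0.03, 0.032], 0],
  [[0.103, -0.04, 0.042], 0],
  [[0.124, -0.048, 0.05], 0],
  [[0.14, -0.054, 0.057], 0],
  [[0.15, -0.058, 0.061], 0],
  [[0.156, -0.061, 0.063], 0],
])

```text
time: 34.28
ee_pos: [0.5326, -0.214, 0.1901]
ee_rot: [-0.551, 0.812, -0.111, -0.156]
wrist_force: [-1.2, 0.8, -5.0]
finger_gap: 0.527
```

```bash
python3 tv.py pics/t8.png
python3 - <<'E'
from h import *
s,M=st();g=np.load("grasp2.npz")
d=g["p"]-s["ee_pos"];print(np.linalg.norm(d),d.round(4),tool(M,d))
E
```

```text
t 34.28 p [ 0.5326 -0.214   0.1901] r 0.574 az -21.9 q [ 0.58  0.56 -0.77  1.71  0.74  1.32  2.32] 
tilt 22.02 tiltaz -110.4 y el -0.49 y az 158.42 gap 0.527 F [-1.2  0.8 -5. ]
tray ctr [ 0.535 -0.207  0.145] tilt 0.12 e1az 158.38 corner [ 0.435 -0.25   0.145] downhill [-0.001 -0.001 -1.   ]
[0.1, 0, 0] [-0.0344 -0.093  -0.0131]
[0, 0.1, 0] [-0.0861  0.0368 -0.0352]
[0, 0, 0.1] [ 0.0375 -0.0008 -0.0927]
crop 306 147
blob 28 [297.3 201.3] world@tray [ 0.539 -0.024  0.153] tray mm [  63. -172.]
blob 75 [188.4 216.9] world@tray [0.507 0.242 0.153] tray mm [ 191. -408.]
blob 37 [354.1 221.2] world@tray [ 0.487 -0.16   0.153] tray mm [ 62. -26.]
blob 16 [294.  244.5] world@tray [ 0.434 -0.012  0.153] tray mm [ 165. -144.]
t 34.33 p [ 0.533  -0.2144  0.1902] r 0.574 az -21.9 q [ 0.58  0.56 -0.77  1.71  0.74  1.32  2.32] 
tilt 22.03 tiltaz -110.3 y el -0.51 y az 158.42 gap 0.524 F [ 0.1 -1.4 -5.1]
0.14107908002571784 [ 1.000e-04  2.200e-03 -1.411e-01] [-0.0548  0.002   0.13  ]
```

>>> jog_arm([
  [[-0.006, 0.002, 0.014], 0],
  [[-0.016, 0.002, 0.038], 0],
  [[-0.027, 0.002, 0.064], 0],
  [[-0.037, 0.002, 0.089], 0],
  [[-0.045, 0.002, 0.107], 0],
  [[-0.05, 0.002, 0.118], 0],
  [[-0.052, 0.002, 0.125], 0],
  [[-0.054, 0.002, 0.128], 0],
])

```text
time: 35.0
ee_pos: [0.5334, -0.2084, 0.0501]
ee_rot: [-0.553, 0.811, -0.11, -0.155]
wrist_force: [-0.3, -0.3, -4.0]
finger_gap: 0.526
```

>>> jog_arm([
  [[0, 0, 0.001], 0],
  [[-0.001, 0, 0.002], 0],
  [[-0.001, 0, 0.0025], 0],
  [[-0.001, 0, 0.003], 0],
  [[-0.001, 0, 0.003], 0],
  [[-0.001, 0, 0.003], 0],
  [[-0.001, 0, 0.003], 0],
  [[-0.001, 0, 0.003], 0],
])

```text
time: 35.67
ee_pos: [0.5344, -0.2094, 0.0492]
ee_rot: [-0.553, 0.811, -0.111, -0.154]
wrist_force: [1.3, 2.8, 7.0]
finger_gap: 0.531
```

```bash
python3 tv.py pics/t9.png
```

```text
t 35.67 p [ 0.5344 -0.2094  0.0492] r 0.574 az -21.4 q [ 0.51  0.73 -0.69  1.83  0.9   1.12  2.11] 
tilt 21.94 tiltaz -109.9 y el -0.6 y az 158.63 gap 0.531 F [1.3 2.8 7. ]
tray ctr [ 0.536 -0.202  0.004] tilt 0.03 e1az 158.58 corner [ 0.437 -0.246  0.004] downhill [ 0.  0. -1.]
[0.1, 0, 0] [-0.0342 -0.0931 -0.0127]
[0, 0.1, 0] [-0.0862  0.0364 -0.0351]
[0, 0, 0.1] [ 0.0373 -0.001  -0.0928]
crop 295 156
blob 28 [297.3 201.3] world@tray [ 0.567 -0.028  0.012] tray mm [  35. -173.]
blob 75 [188.5 216.9] world@tray [0.531 0.27  0.012] tray mm [ 177. -438.]
blob 72 [348.8 228.3] world@tray [ 0.489 -0.166  0.012] tray mm [ 58. -17.]
blob 16 [294.  244.5] world@tray [ 0.448 -0.016  0.012] tray mm [ 150. -142.]
```

>>> jog_arm([
  [[0.001, 0, -0.003], 0],
  [[0.002, 0, -0.005], 0],
  [[0.004, 0, -0.004], 0],
  [[0.005, 0, -0.004], 0],
  [[0.004, 0, -0.002], 0],
  [[0.003, 0, 0.0], 0],
  [[0.003, 0, 0.001], 0],
  [[0.003, 0, 0.001], 0],
])

```text
time: 36.38
ee_pos: [0.5323, -0.2126, 0.0492]
ee_rot: [-0.552, 0.811, -0.111, -0.155]
wrist_force: [-3.4, 1.1, 9.4]
finger_gap: 0.523
```

>>> jog_arm([
  [[0, 0, 0], 0],
  [[0, 0, 0], 0],
  [[0, 0, 0], 0],
  [[0, 0, 0], 0],
  [[0, 0, 0], 0],
  [[0, 0, 0], 0],
  [[0, 0, 0], 0],
  [[0, 0, 0], 0],
])

```text
time: 37.05
ee_pos: [0.5323, -0.2127, 0.0492]
ee_rot: [-0.552, 0.811, -0.111, -0.155]
wrist_force: [-2.8, 0.4, 8.7]
finger_gap: 0.527
```

```bash
python3 -c "
from h import *
st()"
```

```text
t 37.05 p [ 0.5323 -0.2127  0.0492] r 0.573 az -21.8 q [ 0.52  0.73 -0.69  1.83  0.9   1.12  2.12] 
tilt 22.03 tiltaz -110.1 y el -0.51 y az 158.6 gap 0.527 F [-2.8  0.4  8.7]
```

Back within 1 mm of the original place. Release, then back off along the tool axis and up.

>>> jog_arm([
  [[0, 0, 0], 0],
  [[0, 0, 0], 0],
  [[0, 0, 0], 0],
  [[0, 0, 0], 0],
  [[0, 0, 0], 0],
  [[0, 0, 0], 0],
  [[0, 0, 0], 0],
  [[0, 0, 0], 0],
], hand=1)

```text
time: 37.72
ee_pos: [0.5324, -0.2126, 0.0482]
ee_rot: [-0.553, 0.811, -0.111, -0.155]
wrist_force: [-0.1, 0.3, 0.7]
finger_gap: 1.0
```

>>> jog_arm([
  [[0, 0, -0.01], 0],
  [[0, 0, -0.03], 0],
  [[0, 0, -0.06], 0],
  [[0, 0, -0.09], 0],
  [[0, 0, -0.12], 0],
  [[0, 0, -0.15], 0],
  [[0, 0, -0.18], 0],
  [[0, 0, -0.2], 0],
])

```text
time: 38.38
ee_pos: [0.5591, -0.1402, 0.2373]
ee_rot: [-0.553, 0.811, -0.111, -0.153]
wrist_force: [0.0, 0.8, 0.4]
finger_gap: 1.002
```

>>> jog_arm([
  [[0, 0, 0], 0],
  [[0, 0, 0], 0],
  [[0, 0, 0], 0],
  [[0, 0, 0], 0],
  [[0, 0, 0], 0],
  [[0, 0, 0], 0],
  [[0, 0, 0], 0],
  [[0, 0, 0], 0],
])

```text
time: 39.05
ee_pos: [0.558, -0.1425, 0.2333]
ee_rot: [-0.553, 0.811, -0.111, -0.155]
wrist_force: [-0.1, 0.9, -0.1]
finger_gap: 0.997
```

Run:
```python
exec(open("wv.py").read())
c=np.array([.5351,-.2051])
im=cv2.convertScaleAbs(w["color"],alpha=1.5)
cv2.imwrite("pics/w9.png",im)
sc=arm.camera("scene");t=arm.camera("top")
o=np.zeros((560,800,3),'uint8')
a=cv2.resize(im[90:330,130:430],(500,400),interpolation=cv2.INTER_CUBIC);o[:400,:500]=a
b=cv2.resize(cv2.convertScaleAbs(sc["color"][180:250,330:400],alpha=1.5),(300,300));o[:300,500:]=b
d=cv2.resize(cv2.convertScaleAbs(sc["color"][60:340,20:540],alpha=1.3),(300,160));o[300:460,500:]=d
e=cv2.resize(cv2.convertScaleAbs(t["color"][165:265,300:430],alpha=1.6),(208,160));o[400:560,:208]=e
cv2.imwrite("pics/fin.png",o)
```

```text
t 39.05 p [ 0.558  -0.1425  0.2333] r 0.576 az -14.3 q [ 0.46  0.55 -0.79  1.61  0.69  1.44  2.27] 
tilt 21.96 tiltaz -110.3 y el -0.45 y az 158.61 gap 0.997 F [-0.1  0.9 -0.1]
```

View pics/fin.png

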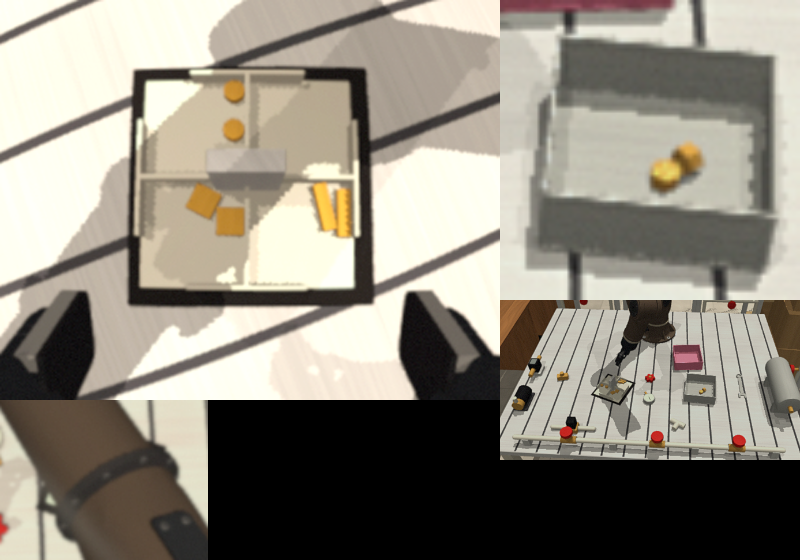

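```bash
python3 -c "
from plant import arm
print(arm.close_job())"
```

```text
the job is handed in; nothing more can be done
None
```

The job is handed in at about 39 s of the 64 s. The two nuts are in the steel bin, and the tray is back on its mat and let go.

**How it was done:**
- The jog only turns the tool about its own axis. I first tilted the tool 22° by pushing the arm against its reach limits in free air.
- I gripped the fin by its ends at that tilt, lifted the tray level and carried it over the bin.
- A 92° roll tipped the tray 31° on the nuts' corner. I then rolled it back level and returned it to the mat.

**Last checks:**
- **Parts:** the wrist and scene pictures showed both nuts in the steel bin and the nut bay empty. The two plugs, two keys and two squares were each in their own bay.
- **Tray:** it sat square on the mat, within about 1 mm of where it started. Its computed tilt was about 0.1° and the yaw agreed within 0.2°. My first set-down was about 3 mm off, so I lifted it slightly and corrected it before letting go.
- **Gripper and bystanders:** the gripper was open and clear, with wrist force near zero. By eye, the bystanders in the small scene view were where they started; I did not measure them.

**Not clean:**
- **Force spike:** early on, folding the arm close to the base gave a brief wrist force of about 65 N. That is under the 120 N wrist limit. I did not find the cause: it may have been the elbow reaching its end stop, or the gripper touching the robot's own base, where the press limit is 40 N. No object on the plate was near it.
- **Extra set-down:** I set the tray down once on its mat and regripped it half a turn round, because the last joint would otherwise have run out of range.
- **Tray position:** the top and wrist cameras disagreed by 2–4 mm on where the tray stood. I used the wrist camera's estimate.

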